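# Feed one bridge blank to the stop

### The arm

A 6-joint arm with a two-finger parallel gripper is mounted at the origin on a cart in front of the work surface, level with it; the furniture and walls round the work are solid. World frame = base frame: x ahead of the robot, y to its left, z up, the work surface at z = 0. Lengths are in m, angles in rad, forces in N, time in s.
With the tool pointing down it reaches from about 0.25 to 0.775 m from the base axis. Payload 4 kg.
Tool frame: the origin (TCP) lies at the very end of the fingers, on their centre line; the grasp point (between the pads) lies 19 mm behind it (robot.pinch_z is the distance from the TCP to the grasp point, in m); z points along the fingers, y is the line along which they close (so a half turn about z gives the same grasp; the last joint's range is limited). The gripper opens to 94 mm and grips with 3 to 60 N. Pads are 16 mm wide; open, the fingers measure 119 mm over their backs; the gripper's body (75 mm by 177 mm) begins 78 mm behind the grasp point.
Start: joints at [-1.286, 0.087, 1.371, -0, 1.684, -0.103], TCP at [0.208, -0.509, 0.206] pointing down, gripper open.
Joint ranges: [-3.1, 3.1], [-0.76, 2.03], [0.27, 2.55], [-1.08, 4.22], [0.17, 2.65], [-2.57, 2.57]. Speed limits (rad/s): [2.79, 2.79, 3.14, 3.14, 3.14, 3.14].

### API

Orientations are given as [roll, pitch, yaw] about the fixed x, y, z axes, in that order (R = Rz(yaw) Ry(pitch) Rx(roll)).
In Python, from bench import robot gives the robot as it stands.
- The arm moves only by the tool arm_command, never from a script. Its argument "targets" is one flat list of numbers, 7 for each row, row after row: the turn, a rotation vector about the tool's x, y, z in degrees, then the shift along the tool's x, y, z in mm, then the closure, from -1 (fully open) to 1 (shut). In form: [ax, ay, az, x, y, z, hand, ax, ay, az, x, y, z, hand, ...]. A call has 1 to 20 rows; each row is the pose to reach, as a shift and turn from the pose commanded when the call began, along the tool's axes at that moment; what a row does not reach only later rows make up. A row lasts 1/10 s, in which the tool goes at most 50 mm and 8.59 degrees, less where a joint would pass 70% of its speed; a pose out of reach is approached as far as the arm can. A call with a gripper value outside its range is refused whole. The fingers move at their own pace and stop on an object; the grip force is fixed at half the most. Time passes only in rows, so rows that repeat a pose let the fingers close. It gives the time, the measured TCP pose, the force, the opening and the grip force at its end, in the units of the state.
- robot.get_obs(): the state, without advancing time (a new reading comes with each control period).
- robot.snapshot(name): name is "scene" or "top" or "wrist"; returns a dict with "color" (400x640x3 uint8, red, green, blue), "range_z" (400x640 float32, m along the optical axis (not along the pixel's ray), 0 where there is no reading), "fx", "fy", "cx", "cy" (pixels), "T" (4x4, takes a point from camera to world coordinates); the wrist camera has in their place "T_tool_cam" (4x4, takes a point from camera to tool coordinates, whose origin is the TCP and whose axes are the flange's). Camera axes: x right, y down, z forward; pixel columns grow to the right and rows downward; lengths in m; the calibration is good to about 2 mm. A picture is of the moment at which its call begins: read the wrist's pose just before it.
- robot.close_job(): hands the job in; it is judged then, once.
The state is a dict: "time": time; "joint_positions": joint angles; "qvel": joint speeds; "joint_torque": joint torques, N m; "tool_pos": TCP position; "ee_rot": TCP orientation; "wrist_force": force on the tool from outside, world axes, zero at the start; "wrist_torque": the same for the moment, N m; "width": finger opening in m; "finger_force": force on a finger pad.
Only numpy, scipy, OpenCV 4.12 (cv2) and the standard library are available. Lean on these libraries where they do the work, as an engineer would, in place of code of your own. Each camera call takes 0.05 s, during which the arm holds its last target. There are 200 camera calls.

### The job

Feed the next bridge blank for marking out: press the feeder's plunger knob fully home once and let it spring back, so that a single blank comes out of the mouth, then gently nudge that blank sideways along the deck until its long side lies flush against the face of the stop. Only press and push with the fingertips or the outside of the fingers; pinch and lift nothing. Do not shift the stop, and leave the other blanks in the magazine and the things lying around where they are.

Things in the scene. Friction and masses are not known exactly. Their poses are not given: they have to be found in the camera images.
- feeder: blank feeder: wooden magazine (49 x 29 mm in plan) on a fixed wooden deck 15 mm high. Origin on the worktop under the magazine's mouth. x: the way the plunger is pressed and blanks come out (about away from the robot), y: left of that, z up. In this frame the magazine spans x -49..0 mm, its top 61 mm above the worktop; two spring barrels on its sides reach y +-30 mm, tops at 44 mm
- mouth (a point): middle of the mouth's lower edge, on the deck at the outer face of the magazine's front wall; axes as the feeder's. In front of it the deck is open, level and smooth: 0..66 mm along x, -50..135 mm along y, 15 mm above the worktop
- knob_face (a point): middle of the outer face of the plunger's palm knob (dark wooden mushroom, 30 mm across), 37 mm above the worktop, facing the feeder's -x; 134 mm behind the feeder's origin with the plunger out; moves with the plunger. A steel crosshead 60 mm wide stands 18 mm in front of it
- plunger_slide (a joint): plunger travel along the feeder's +x: 0 m out (at rest), 0.050 m fully home on its stop. Spring: 1.5 N at rest, 4 N fully home. Its tongue pushes the lowest blank out; fully home, the blank lies clear on the deck, its near end about 5 mm out of the mouth. Let go, the plunger returns by itself and the next blank drops down inside
- blank_0_center (a point): centre of the lowest bridge blank (maple bar 36 x 14 x 10 mm, about 12 g), the one to be fed; it starts in the magazine with its length along the feeder's x. Its own y axis is its length, x its 14 mm width, z up. Lying on the deck its centre is 20 mm above the worktop
- blank_0: the same lowest blank as a whole; origin at the middle of its underside
- blank_1_center (a point): centre of the second blank of the stack (same size), which must stay in the magazine
- blank_2_center (a point): centre of the third blank of the stack, which must stay in the magazine
- blank_3_center (a point): centre of the top blank of the stack, which must stay in the magazine
- stop_face (a point): point on the stop's face, 5 mm above the deck, at feeder x = 25 mm; axes as the feeder's. The stop: wooden bar, metal facing, 66 x 16 mm, 14.5 mm above the deck, brass thumb nut to 28 mm, clamped on a track at the deck's far edge. Its face looks to the feeder's -y, spans feeder x -2..64 mm, and stands 55 to 105 mm left of the mouth's middle. The clamp slips above about 25 N
- pencil: bystander: a red-brown pencil, 150 mm long, 8 mm high; origin at the middle of its underside
- sanding: bystander: a cork sanding block 42 x 78 x 26 mm; origin at the middle of its underside
- offcut: bystander: a small wooden offcut 26 x 30 x 18 mm; origin at the middle of its underside
- peg: bystander: a turned tuning peg 112 mm long, 19 mm high; origin at the middle of its underside
- lath: bystander: a short yellow lath 22 x 115 x 12 mm; origin at the middle of its underside
- coil: bystander: a flat coil of string, 64 mm across, 8 mm high; origin at the middle of its underside

How it is judged:
By the outcome, as a careful person would: the job done as asked, in the order asked, and still so for the second after the job is handed in, with the robot touching nothing.
It also fails if it takes over 45 s, if anything falls off the work surface, if the arm or the gripper's body presses on something with over 40 N, if the wrist force passes 120 N, or if a joint passes its speed limit or range.

## Working session

There is one attempt and no reset: what is moved stays moved. The work goes in short steps, Python scripts to look and compute and a tool call to move; the robot and the scene stay as the last step left them, time stands still between calls to the robot, and variables do not carry over. Pictures are saved under pics/ and viewed, at most 10 in all, crops included, and the job is handed in when it is done.

Besides the shell and the picture viewer there is one more tool, called after ">>>" by a JSON object that holds its "name" and its "arguments". arm_command: Moves the arm, as the interface text tells. Its arguments: {"type":"object","properties":{"targets":{"type":"array"}},"required":["targets"]}

```bash
mkdir -p pics; ls
cat > h.py <<'E'
import numpy as np, cv2
from bench import robot
def save(n,f):
    s=robot.snapshot(n); cv2.imwrite(f'pics/{f}.png',s['color'][:,:,::-1]); np.savez(f'{f}.npz',**s); return s
def pts(s,T=None):
    T=s['T'] if T is None else T
    z=s['range_z']; v,u=np.mgrid[:400,:640]
    P=np.stack([(u-s['cx'])/s['fx']*z,(v-s['cy'])/s['fy']*z,z],-1)
    return P@T[:3,:3].T+T[:3,3]
E
python3 - <<'E'
from h import *
o=robot.get_obs();print(o)
for n in('top','scene'):
    s=save(n,n+'0');print(n,s['fx'],s['T'].round(3).tolist())
E
```

```text
pics
{'time': 0.0, 'joint_positions': array([-1.28607461e+00,  8.79066908e-02,  1.37223675e+00,  2.62036954e-05,
        1.68360535e+00, -1.03118801e-01]), 'qvel': array([-0.00055429, -0.00106694,  0.00082899, -0.00138917,  0.00149257,
       -0.00079151]), 'joint_torque': array([ 3.66743243e-04, -3.40187788e+01, -3.02425539e+01,  7.16445479e-02,
        3.30159289e-02, -1.74574088e-04]), 'tool_pos': array([ 0.20784411, -0.50862242,  0.20433947]), 'ee_rot': array([-3.13945065e+00, -2.47849503e-04,  3.87843175e-01]), 'wrist_force': array([0.30754542, 0.06065603, 0.41774086]), 'wrist_torque': array([ 0.01893876, -0.00782397, -0.00978001]), 'finger_force': 0.0, 'width': 0.09390162761584936}
top 506.9696092915792 [[0.008, -0.993, 0.116, 0.467], [-1.0, -0.011, -0.024, 0.01], [0.025, -0.115, -0.993, 1.043], [0.0, 0.0, 0.0, 1.0]]
scene 455.350234211792 [[-0.641, -0.565, 0.519, 0.159], [-0.767, 0.453, -0.454, 0.366], [0.022, -0.689, -0.725, 0.685], [0.0, 0.0, 0.0, 1.0]]
```

View pics/top0.png

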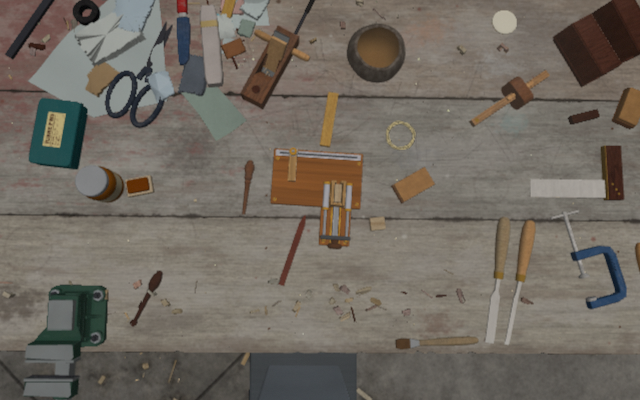

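View pics/scene0.png

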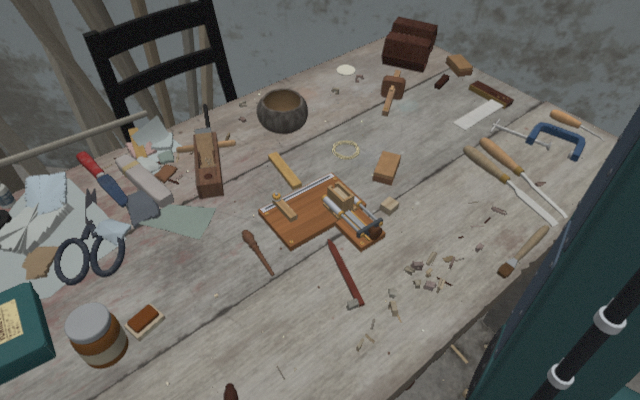

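Run:
```python
from h import *
s=dict(np.load('top0.npz'));P=pts(s)
c=s['color'][140:260,260:400]
cv2.imwrite('pics/crop.png',cv2.resize(c,None,fx=5,fy=5,interpolation=cv2.INTER_CUBIC)[:,:,::-1])
z=P[...,2]
def rect(m,n):
    q=P[m][:,:2].astype(np.float32); r=cv2.minAreaRect(q*1000); print(n,m.sum(),r,np.median(P[m][:,2]))
roi=np.zeros(z.shape,bool);roi[140:260,262:366]=1
print('table',np.median(z[250:300,350:380]))
for y in range(150,256,6): print(y,(z[y,264:372:4]*1000).round().astype(int).tolist())
```

```text
table -0.0010216763203306778
150 [-4, 1, -2, 16, 14, 14, 15, 43, 42, 13, 1, -4, -4, -3, -4, 1, -2, 1, -3, -1, -2, -4, 0, -1, -3, -4, -1]
156 [-1, -6, -1, 13, 14, 15, 15, 31, 27, 15, 13, 15, 13, 17, 17, 18, 14, 15, 17, 13, 14, 14, 11, 15, 17, 3, -2]
162 [0, 1, 3, 16, 14, 13, 14, 30, 30, 10, 13, 13, 14, 16, 11, 13, 16, 13, 13, 13, 14, 12, 13, 14, 13, 1, 0]
168 [1, 0, -4, 15, 14, 13, 11, 29, 29, 15, 15, 15, 10, 1043, 17, 18, 17, 13, 11, 12, 14, 18, 14, 13, 12, -1, -2]
174 [-2, 0, -2, 14, 13, 14, 28, 26, 11, 13, 14, 12, 17, 12, 16, 13, 13, 11, 13, 15, 12, 13, 12, 14, 13, -2, -2]
180 [-3, -2, 16, 11, 12, 12, 29, 27, 16, 13, 15, 16, 16, 17, 13, 11, 16, 15, 11, 17, 14, 12, 13, 14, 15, -3, 0]
186 [3, 2, 13, 16, 12, 17, 16, 12, 14, 13, 15, 17, 11, 16, 18, 40, 41, 62, 52, 52, 63, 43, 36, 13, 14, 0, 0]
192 [-2, -3, 15, 12, 16, 13, 14, 15, 13, 14, 14, 14, 12, 1043, 14, 38, 44, 61, 54, 55, 60, 44, 14, 13, 13, -1, -3]
198 [1, -1, 14, 15, 12, 15, 12, 11, 13, 14, 16, 13, 13, 12, 13, 40, 39, 60, 54, 51, 60, 41, 21, 15, 15, -3, 0]
204 [-3, -3, 0, 4, 15, 11, 12, 13, 13, 11, 16, 14, 15, 15, 13, 40, 41, 
[... 180 characters left out ...]
 -2, 2, -1, -1, -1, -4, 39, 12, 22, 21, 19, 13, 39, -6, -2, -4, -1, -2]
222 [-3, -5, -3, -3, -1, 1, 0, 2, 1, 6, 3, 2, -5, 0, 15, 38, 12, 13, 24, 23, 13, 35, -4, -3, -2, -3, -5]
228 [-4, -3, 1, -1, 1, -3, -1, -3, -2, 9, 0, -1, 0, 1, 14, 36, 14, 19, 24, 20, 16, 38, -2, 1, -5, -2, -4]
234 [-2, 0, -1, -1, -2, -3, -1, -1, 9, 6, 0, -3, -1, -1, 14, 40, 14, 21, 23, 16, 14, 13, -4, -1, 0, -5, -1]
240 [-2, 0, -1, 1, 0, -1, -1, -2, 6, -1, -4, -2, -4, -1, 14, 42, 16, 42, 44, 39, 42, 46, -1, 0, -4, -1, -1]
246 [1, 1, -3, 2, 0, -1, -1, 9, 6, -1, -1, -1, -1, 1, -1, 0, 38, 50, 49, 47, 15, 13, -3, -1, 2, -1, 0]
252 [2, -4, -3, -2, 1, 0, -1, 7, 0, 3, -1, 1, 0, 0, 0, -1, -1, 0, -2, -1, 1, 1, -3, 1, -3, -6, -1]
```

View pics/crop.png

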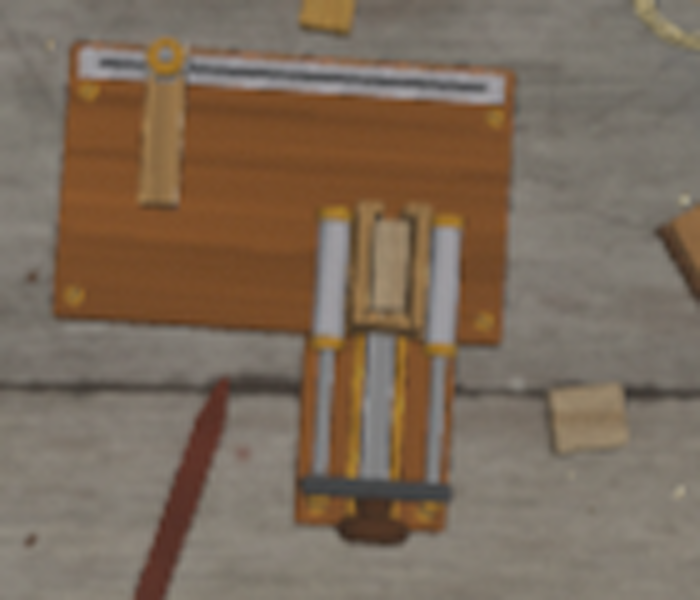

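```bash
cat >> h.py <<'E'
def ray(s,uv,z,T=None):
    T=s['T'] if T is None else T
    uv=np.atleast_2d(uv).astype(float)
    d=np.c_[(uv[:,0]-s['cx'])/s['fx'],(uv[:,1]-s['cy'])/s['fy'],np.ones(len(uv))]@T[:3,:3].T
    return T[:3,3]+d*((z-T[2,3])/d[:,2])[:,None]
E
python3 - <<'E'
from h import *
s=dict(np.load('top0.npz'))
f=lambda uv,z:ray(s,np.array(uv)/5+[260,140]-0.4,z)[:,:2]*1000
c=f([[72,42],[517,68],[500,345],[54,318]],.015);print('deck',c.round(1).tolist())
for a,b in((0,1),(3,2),(3,0),(2,1)):
    d=c[b]-c[a];print(np.hypot(*d),np.degrees(np.arctan2(d[1],d[0])))
m=f([[357,203],[432,207],[427,330],[348,326]],.061);print('mag',m.round(1).tolist())
print('knob',f([[373,530]],.05),'crosshead ends',f([[300,485],[452,493]],.044).tolist())
print('stop face',f([[185,90],[180,205]],.0295).tolist())
E
```

```text
deck [[689.7, 68.9], [681.2, -115.1], [566.0, -107.8], [575.1, 74.3]]
184.2131461295443 -92.62328774456658
182.28091774894 -92.85907795074021
114.66760943545827 -2.6573193578820007
115.43509021929152 -3.6169634344363275
mag [[617.0, -46.4], [615.7, -75.9], [567.2, -74.0], [568.4, -43.1]]
knob [[489.52763282 -53.90272478]] crosshead ends [[507.0496084904548, -25.444219637304624], [504.4637143363613, -85.40665152865846]]
stop face [[667.3157194711492, 21.92959928153846], [620.0756347681898, 23.365288129102677]]
```

>>> {"name": "arm_command", "arguments": {"targets": [0,0,-65.1,479,-322,-45,1,0,0,-65.1,479,-322,-45,1,0,0,-65.1,479,-322,-45,1,0,0,-65.1,479,-322,-45,1,0,0,-65.1,479,-322,-45,1,0,0,-65.1,479,-322,-45,1,0,0,-65.1,479,-322,-45,1,0,0,-65.1,479,-322,-45,1,0,0,-65.1,479,-322,-45,1,0,0,-65.1,479,-322,-45,1,0,0,-65.1,479,-322,-45,1,0,0,-65.1,479,-322,-45,1,0,0,-65.1,479,-322,-45,1,0,0,-65.1,479,-322,-45,1,0,0,-65.1,479,-322,-45,1,0,0,-65.1,479,-322,-45,1]}}

```text
time: 1.7
tool_pos: [0.5291, -0.0312, 0.2504]
ee_rot: [-3.141, 0.0, 1.522]
wrist_force: [-0.1, -0.3, -0.4]
width: 0.0003
finger_force: 0.0
```

```bash
cat >> h.py <<'E'
from scipy.spatial.transform import Rotation as R
def wrist(f):
    o=robot.get_obs(); T=np.eye(4);T[:3,:3]=R.from_euler('xyz',o['ee_rot']).as_matrix();T[:3,3]=o['tool_pos']
    s=robot.snapshot('wrist'); s['T']=T@s['T_tool_cam']
    cv2.imwrite(f'pics/{f}.png',s['color'][:,:,::-1]); np.savez(f'{f}.npz',**s); return s
E
python3 - <<'E'
from h import *
o=robot.get_obs();print(o['time'],o['tool_pos'],o['ee_rot'],o['joint_positions'],o['width'],o['wrist_force'])
s=wrist('w1');print(s['T'].round(3),s['fx'])
E
```

```text
1.7 [ 0.52905753 -0.03115688  0.25040689] [-3.14133653e+00  3.28378767e-04  1.52196261e+00] [-1.65588205e-01  3.82915973e-02  1.33413510e+00 -3.63115640e-04
  1.76938207e+00 -1.16826040e-01] 0.00030814742972294434 [-0.07189194 -0.29003836 -0.41777106]
[[ 0.999 -0.047 -0.012  0.532]
 [-0.049 -0.971 -0.233  0.036]
 [-0.001  0.233 -0.972  0.43 ]
 [ 0.     0.     0.     1.   ]] 346.22432195055126
```

View pics/w1.png

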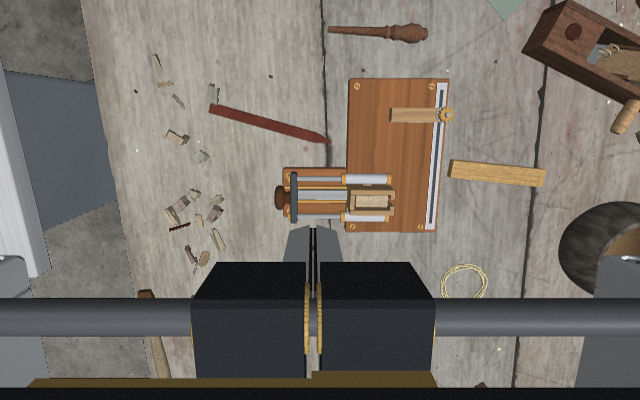

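Run:
```python
from h import *
s=dict(np.load('w1.npz'))
cv2.imwrite('pics/w1c.png',cv2.resize(s['color'][70:240,265:460],None,fx=4,fy=4,interpolation=cv2.INTER_CUBIC)[:,:,::-1]) if 0 else cv2.imwrite('pics/w1c.png',cv2.resize(s['color'][100:240,265:460],None,fx=4,fy=4,interpolation=cv2.INTER_CUBIC)[:,:,::-1])
```

```text
(no output)
```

View pics/w1c.png

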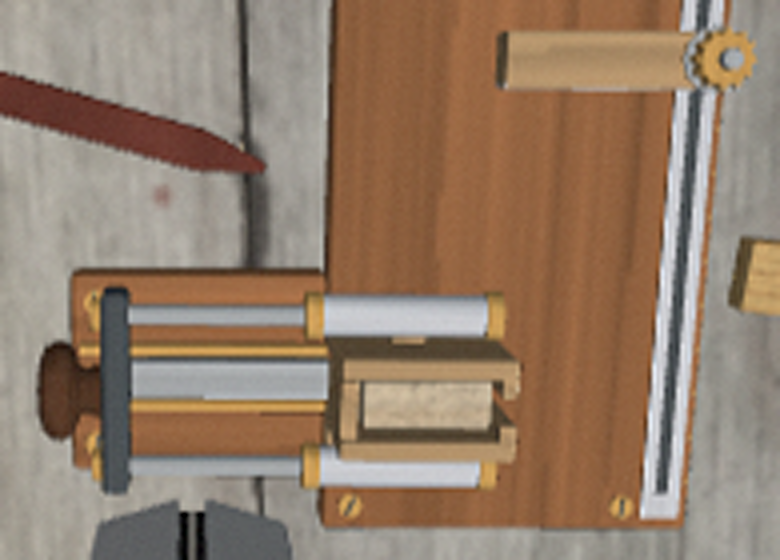

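Run:
```python
from h import *
s=dict(np.load('w1.npz'))
f=lambda uv,z:ray(s,np.array(uv)/4+[265,100]-0.4,z)[:,:2]*1000
m=f([[520,361],[515,460],[341,362],[332,458]],.061)
k=f([[39,392]],.037);c=f([[115,288],[115,492]],.044);st=f([[503,91],[690,92]],.0295);d=f([[335,0],[322,525],[684,527],[728,0]],.015)
y=np.radians(-2.7);o=np.array([616.3,-61]);A=np.array([[np.cos(y),np.sin(y)],[-np.sin(y),np.cos(y)]])
for n,p in zip(('mag','knob','cross','stop','deck'),(m,k,c,st,d)): print(n,p.round(1).tolist(),((p-o)@A.T).round(1).tolist())
```

```text
mag [[616.9, -47.6], [615.7, -75.6], [568.2, -45.5], [565.1, -72.6]] [[-0.0, 13.4], [0.1, -14.6], [-48.7, 13.2], [-50.6, -14.0]]
knob [[482.4, -55.4]] [[-134.0, -0.8]]
cross [[506.9, -24.9], [503.2, -84.8]] [[-111.0, 31.0], [-111.9, -29.1]]
stop [[618.9, 23.6], [671.7, 20.7]] [[-1.4, 84.6], [51.4, 84.3]]
deck [[573.6, 51.2], [565.6, -107.9], [679.5, -114.1], [686.8, 45.7]] [[-47.9, 110.1], [-48.5, -49.2], [65.7, -50.1], [65.4, 109.9]]
```

>>> {"name": "arm_command", "arguments": {"targets": [0,0,0,-26,-73,30,1,0,0,0,-26,-73,80,1,0,0,0,-26,-73,130,1,0,0,0,-26,-73,180,1,0,0,0,-26,-73,215,1,0,0,0,-26,-73,228,1,0,0,0,-26,-73,228,1,0,0,0,-26,-73,228,1]}}

```text
time: 2.55
tool_pos: [0.4559, -0.0532, 0.0233]
ee_rot: [3.14, 0.0, 1.523]
wrist_force: [0.9, -0.5, 0.2]
width: 0.0001
finger_force: 0.0
```

```bash
cat >> h.py <<'E'
def fd(p):
    y=np.radians(-2.75);o=np.array([616.3,-61.2]);A=np.array([[np.cos(y),np.sin(y)],[-np.sin(y),np.cos(y)]])
    return ((np.asarray(p)[...,:2]*1000-o)@A.T).round(1)
E
python3 - <<'E'
from h import *
o=robot.get_obs();print(o['time'],o['tool_pos'],o['ee_rot'],fd(o['tool_pos']))
wrist('w2')
E
```

```text
2.55 [ 0.45594442 -0.05321643  0.0233311 ] [3.14035508e+00 3.50639928e-04 1.52289563e+00] [-160.6    0.3]
```

View pics/w2.png

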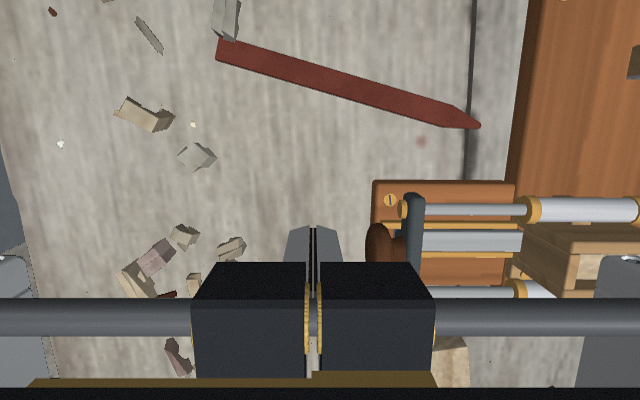

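>>> {"name": "arm_command", "arguments": {"targets": [0,0,0,0,8,0,1,0,0,0,0,14,0,1,0,0,0,0,20,0,1,0,0,0,0,26,0,1,0,0,0,0,32,0,1,0,0,0,0,38,0,1,0,0,0,0,44,0,1,0,0,0,0,44,0,1]}}

```text
time: 3.4
tool_pos: [0.5001, -0.0546, 0.0223]
ee_rot: [3.141, 0.0, 1.524]
wrist_force: [-2.2, -0.4, 1.6]
width: 0.0002
finger_force: 1.4
```

>>> {"name": "arm_command", "arguments": {"targets": [0,0,0,0,6,0,1,0,0,0,0,11,0,1,0,0,0,0,15,0,1,0,0,0,0,17,0,1,0,0,0,0,17,0,1]}}

```text
time: 3.9
tool_pos: [0.5165, -0.0554, 0.0221]
ee_rot: [-3.141, 0.0, 1.524]
wrist_force: [-3.4, -0.4, -0.0]
width: 0.0005
finger_force: 1.9
```

>>> {"name": "arm_command", "arguments": {"targets": [0,0,0,0,1.5,0,1,0,0,0,0,2.5,0,1,0,0,0,0,2.5,0,1]}}

```text
time: 4.2
tool_pos: [0.5187, -0.0555, 0.0222]
ee_rot: [-3.141, 0.0, 1.524]
wrist_force: [-3.8, 0.5, -1.2]
width: 0.0005
finger_force: 2.0
```

>>> {"name": "arm_command", "arguments": {"targets": [0,0,0,0,1,0,1,0,0,0,0,2,0,1,0,0,0,0,2,0,1]}}

```text
time: 4.5
tool_pos: [0.5208, -0.0557, 0.0222]
ee_rot: [-3.141, 0.0, 1.524]
wrist_force: [-4.1, -1.7, -1.6]
width: 0.0003
finger_force: 2.0
```

>>> {"name": "arm_command", "arguments": {"targets": [0,0,0,0,1,0,1,0,0,0,0,2,0,1,0,0,0,0,2,0,1]}}

```text
time: 4.8
tool_pos: [0.5214, -0.0557, 0.0222]
ee_rot: [-3.138, 0.0, 1.524]
wrist_force: [-8.1, -2.0, 0.6]
width: 0.0004
finger_force: 4.0
```

>>> {"name": "arm_command", "arguments": {"targets": [0,0,0,0,0.5,0,1,0,0,0,0,0.5,0,1,0,0,0,0,-5,0,1,0,0,0,0,-15,0,1,0,0,0,0,-25,0,1,0,0,0,0,-35,0,1,0,0,0,0,-45,0,1,0,0,0,0,-55,0,1,0,0,0,0,-70,0,1,0,0,0,0,-85,0,1,0,0,0,0,-85,0,1]}}

```text
time: 5.9
tool_pos: [0.4372, -0.0516, 0.0229]
ee_rot: [3.14, 0.0, 1.524]
wrist_force: [0.7, 0.9, -0.1]
width: 0.0001
finger_force: 0.0
```

Run:
```python
from h import *
o=robot.get_obs();print(o['time'],o['tool_pos'],o['ee_rot'],o['wrist_force'])
s=save('top','top1')
cv2.imwrite('pics/crop1.png',cv2.resize(s['color'][140:260,260:400],None,fx=5,fy=5,interpolation=cv2.INTER_CUBIC)[:,:,::-1])
```

```text
5.9 [ 0.43718617 -0.05163033  0.02285357] [3.14013710e+00 2.92224354e-04 1.52374648e+00] [ 0.65836896  0.91170974 -0.1437517 ]
```

View pics/crop1.png

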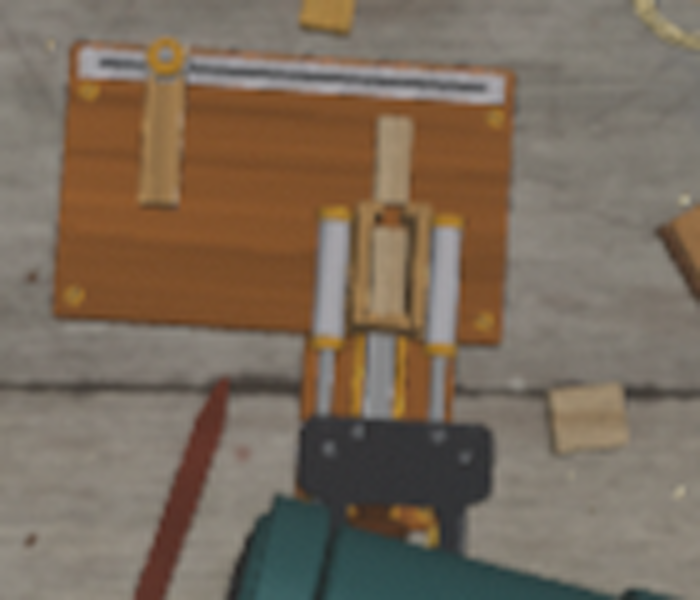

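Run:
```python
from h import *
s=dict(np.load('top1.npz'))
f=lambda uv,z:ray(s,np.array(uv)/5+[260,140]-0.4,z)
print(fd(f([[378,117],[412,117],[409,200],[376,200]],.025)))
y=np.radians(-2.75)
print(np.array([616.3,-61.2])+np.array([[np.cos(y),-np.sin(y)],[np.sin(y),np.cos(y)]])@[23,-30])
```

```text
[[41.5  6.3]
 [42.3 -7.6]
 [ 8.  -8.1]
 [ 7.2  5.3]]
[637.83416903 -92.26894855]
```

>>> {"name": "arm_command", "arguments": {"targets": [0,0,0,0,0,-45,1,0,0,0,0,0,-90,1,0,0,0,0,30,-90,1,0,0,0,-10,75,-90,1,0,0,0,-20,120,-90,1,0,0,0,-31,165,-90,1,0,0,0,-31,203,-90,1,0,0,0,-31,203,-90,1,0,0,0,-31,203,-90,1,0,0,0,-31,203,-50,1,0,0,0,-31,203,-20,1,0,0,0,-31,203,-8,1,0,0,0,-31,203,-8,1]}}

```text
time: 7.25
tool_pos: [0.6372, -0.0916, 0.0289]
ee_rot: [-3.138, -0.001, 1.524]
wrist_force: [0.1, -0.4, 0.6]
width: 0.0006
finger_force: 0.0
```

Run:
```python
from h import *
o=robot.get_obs();print(o['time'],o['tool_pos'],o['ee_rot'],fd(o['tool_pos']))
s=wrist('w3')
```

```text
7.25 [ 0.63717468 -0.09164087  0.02888805] [-3.13772693e+00 -6.60455811e-04  1.52403779e+00] [ 22.3 -29.4]
```

View pics/w3.png

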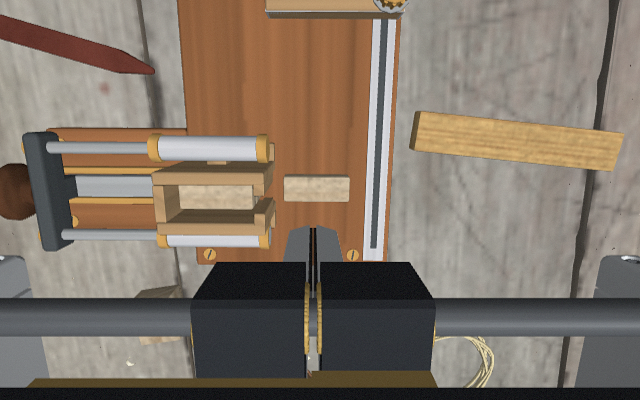

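>>> {"name": "arm_command", "arguments": {"targets": [0,0,0,0,1.5,4,0.8,0,0,0,0,1.5,8,0.8,0,0,0,0,1.5,9.5,0.8,0,0,0,0,1.5,9.5,0.8]}}

```text
time: 7.7
tool_pos: [0.641, -0.0923, 0.0212]
ee_rot: [3.141, 0.0, 1.524]
wrist_force: [-0.8, 0.2, 0.2]
width: 0.0091
finger_force: 0.0
```

>>> {"name": "arm_command", "arguments": {"targets": [0,0,0,6,-2,1.5,0.8,0,0,0,10,-2,1.5,0.8,0,0,0,14,-2,1.5,0.8,0,0,0,18,-2,1.5,0.8,0,0,0,23,-2,1.5,0.8,0,0,0,28,-2,1.5,0.8,0,0,0,28,-2,1.5,0.8]}}

```text
time: 8.4
tool_pos: [0.6402, -0.0633, 0.0195]
ee_rot: [-3.142, -0.0, 1.525]
wrist_force: [0.2, -0.6, -0.5]
width: 0.0094
finger_force: 0.0
```

Run:
```python
from h import *
o=robot.get_obs();print(o['time'],o['tool_pos'],o['ee_rot'],fd(o['tool_pos']),o['wrist_force'])
s=wrist('w4')
```

```text
8.4 [ 0.64021158 -0.06328942  0.01946731] [-3.14157300e+00 -1.69196815e-04  1.52494476e+00] [24.  -0.9] [ 0.21478484 -0.56341331 -0.54954038]
```

View pics/w4.png

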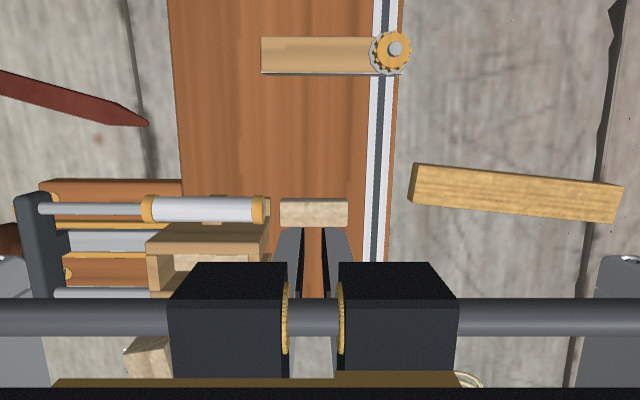

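>>> {"name": "arm_command", "arguments": {"targets": [0,0,0,4,0,0,0.8,0,0,0,8,0,0,0.8,0,0,0,12,0,0,0.8,0,0,0,16,0,0,0.8,0,0,0,20,0,0,0.8,0,0,0,24,0,0,0.8,0,0,0,28,0,0,0.8,0,0,0,32,0,0,0.8,0,0,0,36,0,0,0.8,0,0,0,40,0,0,0.8,0,0,0,44,0,0,0.8,0,0,0,48,0,0,0.8,0,0,0,52,0,0,0.8,0,0,0,55,0,0,0.8,0,0,0,57,0,0,0.8,0,0,0,58,0,0,0.8,0,0,0,58,0,0,0.8]}}

```text
time: 10.15
tool_pos: [0.6429, -0.0061, 0.0194]
ee_rot: [-3.142, 0.0, 1.524]
wrist_force: [0.1, -0.1, 0.5]
width: 0.0096
finger_force: 0.0
```

Run:
```python
from h import *
o=robot.get_obs();print(o['time'],o['tool_pos'],o['ee_rot'],fd(o['tool_pos']),o['wrist_force'])
s=wrist('w5');cv2.imwrite('pics/w5c.png',cv2.resize(s['color'][120:270,220:420],None,fx=4,fy=4,interpolation=cv2.INTER_CUBIC)[:,:,::-1])
```

```text
10.15 [ 0.6428679  -0.00610928  0.01944668] [-3.14156099e+00  8.54754387e-06  1.52408733e+00] [23.9 56.3] [ 0.13577699 -0.14643312  0.46894862]
```

View pics/w5c.png

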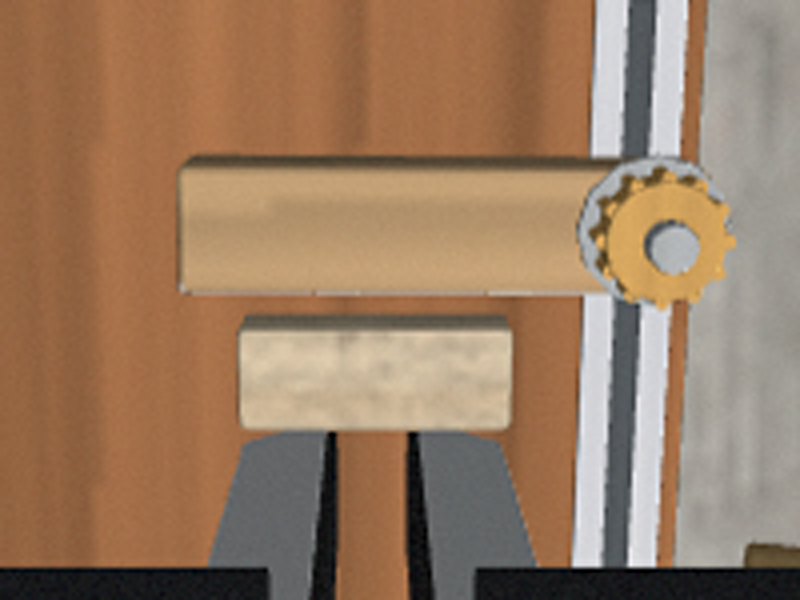

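>>> {"name": "arm_command", "arguments": {"targets": [0,0,0,2,0,0,0.8,0,0,0,3.5,0,0,0.8,0,0,0,4.5,0,0,0.8,0,0,0,5,0,0,0.8,0,0,0,5,0,0,0.8]}}

```text
time: 10.7
tool_pos: [0.6431, -0.0011, 0.0195]
ee_rot: [3.142, 0.0, 1.524]
wrist_force: [-0.3, -0.4, -0.5]
width: 0.0089
finger_force: 0.0
```

>>> {"name": "arm_command", "arguments": {"targets": [0,0,0,0.4,0,0,0.8,0,0,0,0.8,0,0,0.8,0,0,0,0.8,0,0,0.8]}}

```text
time: 11.0
tool_pos: [0.6431, -0.0004, 0.0195]
ee_rot: [3.142, 0.0, 1.524]
wrist_force: [0.1, -0.3, 0.3]
width: 0.0094
finger_force: 0.1
```

>>> {"name": "arm_command", "arguments": {"targets": [0,0,0,0.4,0,0,0.8,0,0,0,0.6,0,0,0.8,0,0,0,0.6,0,0,0.8]}}

```text
time: 11.3
tool_pos: [0.6431, -0.0004, 0.0195]
ee_rot: [-3.141, 0.001, 1.524]
wrist_force: [-0.9, -2.0, 0.7]
width: 0.0095
finger_force: 1.0
```

>>> {"name": "arm_command", "arguments": {"targets": [0,0,0,0.4,0,0,0.8,0,0,0,0.7,0,0,0.8,0,0,0,0.7,0,0,0.8]}}

```text
time: 11.6
tool_pos: [0.6431, -0.0003, 0.0195]
ee_rot: [-3.141, 0.002, 1.524]
wrist_force: [-0.9, -5.1, 0.3]
width: 0.0098
finger_force: 2.6
```

>>> {"name": "arm_command", "arguments": {"targets": [0,0,0,-1,0,0,0.8,0,0,0,-4,0,0,0.8,0,0,0,-10,0,0,0.8,0,0,0,-18,0,0,0.8,0,0,0,-20,0,-20,0.8,0,0,0,-20,0,-60,0.8,0,0,0,-20,0,-100,0.8,0,0,0,-20,0,-100,0.8,0,0,0,-20,0,-100,0.8,0,0,0,-20,0,-100,0.8]}}

```text
time: 12.6
tool_pos: [0.6413, -0.0191, 0.1176]
ee_rot: [-3.139, -0.0, 1.524]
wrist_force: [0.3, -0.0, -0.8]
width: 0.0098
finger_force: 0.0
```

Run:
```python
from h import *
s=wrist('w6'); P=pts(s); F=fd(P.reshape(-1,3)).reshape(400,640,2); z=P[...,2]*1000
hsv=cv2.cvtColor(s['color'],cv2.COLOR_RGB2HSV)
# profile across blank and stop, at several x: feeder y and saturation along image columns
for x in (10,16,24,32,38):
    u=int(np.argmin(abs(np.nanmean(F[90:200,:,0],0)-x)))
    # ray at z=.025
    vs=np.arange(60,260); y=fd(ray(s,np.c_[np.full(200,u),vs],.025))[:,1]
    k=(y>60)&(y<104)
    print(x,u,[(float(a),int(b),int(c),int(d)) for a,b,c,d in zip(y[k],z[vs[k],u],hsv[vs[k],u,1],hsv[vs[k],u,2])][::1])
```

```text
10 298 [(103.7, 15, 143, 161), (102.9, 14, 143, 161), (102.2, 14, 142, 151), (101.4, 16, 114, 125), (100.7, 29, 97, 160), (99.9, 28, 100, 191), (99.2, 29, 102, 198), (98.4, 28, 101, 196), (97.6, 31, 104, 188), (96.9, 28, 99, 185), (96.1, 29, 103, 179), (95.4, 28, 105, 178), (94.6, 29, 101, 177), (93.8, 29, 104, 176), (93.1, 29, 101, 182), (92.3, 30, 102, 180), (91.5, 30, 102, 183), (90.8, 29, 101, 187), (90.0, 29, 101, 192), (89.2, 29, 99, 193), (88.5, 29, 100, 196), (87.7, 29, 105, 197), (86.9, 30, 101, 197), (86.1, 31, 97, 194), (85.4, 28, 57, 185), (84.6, 23, 46, 190), (83.8, 24, 60, 203), (83.0, 25, 57, 215), (82.2, 24, 58, 218), (81.5, 25, 59, 217), (80.7, 24, 55, 213), (79.9, 25, 55, 204), (79.1, 24, 56, 200), (78.3, 26, 59, 196), (77.5, 24, 59, 196), (76.7, 24, 65, 200), (76.0, 25, 70, 207), (75.2, 24, 67, 210), (74.4, 24, 66, 208), (73.6, 24, 66, 204), (72.8, 25, 62, 203), (72.0, 24, 65, 191), (71.2, 14, 114, 156), (70.4, 15, 145, 158), (69.6, 15, 139, 163), (68.8, 14, 139, 161), (68.0, 15, 147, 158), (67.2, 14, 146, 159), (66.4, 14, 139, 161), (65.6, 14, 142, 158), (64.8, 14
[... 4326 characters left out ...]
 29, 104, 192), (85.4, 28, 80, 172), (84.6, 24, 35, 176), (83.8, 26, 57, 206), (83.1, 25, 58, 197), (82.3, 25, 55, 203), (81.5, 26, 54, 212), (80.7, 25, 56, 214), (79.9, 23, 56, 210), (79.1, 25, 54, 206), (78.4, 25, 58, 195), (77.6, 25, 63, 190), (76.8, 25, 63, 194), (76.0, 26, 65, 204), (75.2, 25, 67, 207), (74.4, 25, 63, 207), (73.6, 24, 61, 192), (72.8, 25, 56, 197), (72.0, 26, 58, 194), (71.2, 24, 95, 150), (70.5, 15, 145, 151), (69.7, 15, 146, 148), (68.9, 16, 141, 150), (68.1, 15, 143, 150), (67.3, 15, 142, 149), (66.5, 15, 138, 150), (65.7, 14, 138, 151), (64.9, 14, 142, 149), (64.0, 16, 142, 151), (63.2, 14, 139, 150), (62.4, 15, 140, 151), (61.6, 14, 142, 147), (60.8, 15, 141, 150)]
```

No deck shows between the blank and the stop at any of the five positions measured. The blank's edges are at the same y along its length, so it's flush, and the stop hasn't moved. Handing in.

```bash
python3 -c "
from bench import robot
print(robot.close_job())"
```

```text
the job is handed in; nothing more can be done
None
```

The job is handed in: one blank was fed with a single full press of the knob, the plunger sprang back, and the blank was nudged until its long side lay flush against the stop, with the robot clear at the end (about 12.6 s).

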